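# Turn over the stage plate of a stereo microscope

### The job

Turn over the round stage plate in the top of the microscope base, so that its dish recess faces up. Press its edge down at the thumb cut-out so that it tips up in its pocket, lift it out by the raised edge, lay it recess up on the bench mat and let go; then pick it up again and set it back in the pocket, lying flat and fully down on its seat, recess up. Leave the dish, the slide box and the bottle where they are.

Things in the scene. Friction and masses are not known exactly. Their poses are not given: they have to be found in the camera images.
- plate: Grey round stage plate, 60 mm in diameter, 10 mm thick, 45 to 90 g; origin at its centre, at mid thickness. Its +z face is plain; its -z face has a round recess (37 mm across, 3 mm deep, black floor) for a 35 mm dish, inside a flat ring 11.5 mm wide. It starts flat in the pocket of the base, plain face up (z up), its top flush with the top of the base.
- base: Fixed white light base of the microscope, its top 180 mm (x) by 150 mm (y), 50 mm above the bench; dark control strip with a knob on its +x side, grey panel on its -x side. Origin on the bench under the axis of the pocket, a round hole (66 mm across) in the middle of the top. A thumb cut-out, 34 mm wide and 20 mm deep, runs from the pocket's +x side to x = 46 mm. Axes: x to the cut-out, z up.
- pocket (a point): Middle of the plate's seat, on the pocket's axis, 40 mm above the bench, 10 mm below the top; axes as base. The seat is a horseshoe ledge (top at this height, 4 mm thick, from 24 mm off the axis out to the wall) round the -x side; it ends at x = +4 mm. Inside and beyond it the pocket is open down to the floor of the lamp bay, 24 mm below the seat; the bay's wall is 34.5 mm from the axis.
- press_side (a point): Point in the thumb cut-out, at the height of the base's top, 26 mm from the pocket's axis along +x, over the plate's unsupported edge. Pressed straight down here (a few N, fingertips to 14 or 15 mm below the top) the plate tips over the ends of the ledge: its +x edge goes down against the bay's wall, its -x edge rises some 20 mm above the seat. Tipped so far (45 to 70 deg) it stays by itself.
- mat: Fixed dark rubber mat, 150 mm square, 3 mm thick, flat on the bench; origin under its centre. Free place to lay the plate down.
- dish: Loose clear 35 mm dish with lid, 38 mm across, 11 mm high; bystander. Origin under its centre.
- slide_box: Loose grey and white slide box, 90 x 102 mm, 35 mm high; bystander. Origin under its centre.
- reagent: Loose amber bottle, 42 mm across, 78 mm high; bystander. Origin under its centre.
There are look-alikes about, which are no part of the job. What is meant by the plate is not pink or yellow, and is the larger of those in its own colour.

How it is judged:
By the outcome, as a careful person would: the job done as asked, in the order asked, and still so for the second after the job is handed in, with the robot touching nothing.
It also fails if it takes over 72 s, if anything falls off the work surface, if the arm or the gripper's body presses on something with over 40 N, if the wrist force passes 120 N, or if a joint passes its speed limit or range.

### The arm

A 6-joint arm with a two-finger parallel gripper is mounted at the origin on the work surface. World frame = base frame: x ahead of the robot, y to its left, z up, the work surface at z = 0. Lengths are in mm, angles in rad, forces in N, time in s.
With the tool pointing down it reaches from about 350 to 925 mm from the base axis. Payload 6.4 kg.
Tool frame: the origin (TCP) lies on the centre line of the jaws, within the pads' length; the fingertips stand 25 mm ahead of it and the grasp point (between the pads) lies 6 mm ahead of it; z points along the fingers, y is the line along which they close (so a half turn about z gives the same grasp; the last joint's range is limited). The gripper opens to 94 mm and grips with 3 to 60 N. Pads are 16 mm wide; open, the fingers measure 119 mm over their backs; the gripper's body (75 mm by 177 mm) begins 78 mm behind the grasp point.
Start: joints at [-1.341, 0.245, 1.558, -0, 1.339, -0.174], TCP at [255.401, -597.733, 230.455] pointing down, gripper open.
Joint ranges: [-3.13, 3.13], [-1.02, 2.26], [0.13, 2.54], [-0.95, 4.09], [0.21, 2.88], [-2.74, 2.74]. Speed limits (rad/s): [2.57, 2.57, 3.14, 3.14, 3.14, 3.14].

### API

Orientations are given as a unit quaternion [x, y, z, w].
In Python, from plant import env gives the robot as it stands.
- The arm moves only by the shell command python3 -m inch 'ROWS'. ROWS is a JSON object of lists of equal length, an entry for each row: "translation": the shift along the world's x, y, z as a fraction of full scale, a list of three; "twist": the turn, a rotation vector about the world's x, y, z as a fraction of full scale, a list of three; "jaw": the opening, from -1 (shut) to 1 (fully open). In form: {"translation": [[x, y, z], ...], "twist": [[rx, ry, rz], ...], "jaw": [jaw, ...]}. A call has 1 to 12 rows; each row shifts and turns the commanded pose from where the row before left it; what a row does not reach is not made up. Full scale, the value 1, is 60 mm for a shift and 10 degrees for a turn. A row lasts 1/8 s, in which the tool goes at most 62.5 mm and 10.7 degrees, less where a joint would pass 70% of its speed; a pose out of reach is approached as far as the arm can. A call with a number of a shift or a turn outside -1 to 1 is refused whole. A call with a gripper value outside its range is refused whole. The fingers move at their own pace and stop on an object; the grip force is fixed at half the most. Time passes only in rows, so rows that do not move let the fingers close. It gives the time, the measured TCP pose, the force, the opening and the grip force at its end, in the units of the state.
- env.get_obs(): the state, without advancing time (a new reading comes with each control period).
- env.get_image(name): name is "side" or "top"; returns a dict with "pixels" (480x640x3 uint8, red, green, blue), "range_z" (480x640 float32, mm along the optical axis (not along the pixel's ray), 0 where there is no reading), "fx", "fy", "cx", "cy" (pixels), "dist" ([k1, k2, p1, p2, k3] as OpenCV has them; the pictures are not rectified), "xyz" and "rotation" of the camera in the world. Camera axes: x right, y down, z forward; pixel columns grow to the right and rows downward; lengths in mm; the calibration is good to about 2 mm. A picture is of the moment at which its call begins.
- env.close_job(): hands the job in; it is judged then, once.
Trained networks look in a picture, given as the dict that the camera call returned (one of the last four; its "shot" number tells which), for a name from the list of things; names that differ only in an ending like _2 or _b are one class to them, and where a whole thing is asked for, a point or a joint stands for the part that bears it (a point fixed in the world has none). Each returns a list of dicts, best first, with "confidence" (0 to 1); they miss things now and then, are a little off and sometimes report something else, mostly with a low value. They report only what shows in the picture. A call takes as long as a camera call. They do not tell look-alikes from the thing itself.
- env.recognise(picture, query): "uv" ([column, row] in pixels, amid what is visible of it).
- env.cut_out(picture, query): "mask" (480x640 bool, what is visible of it) and "uv" ([column, row] in pixels, amid what is visible of it).
The state is a dict: "t": time; "q": joint angles; "qvel": joint speeds; "joint_efforts": joint torques, N m; "eef_pos": TCP position; "orientation": TCP orientation; "ft_force": force on the tool from outside, world axes, zero at the start; "moment": the same for the moment, N m; "width": opening from 0.0 (shut) to 1.0 (fully open); "grip_force": force on a finger pad.
Only numpy, scipy, OpenCV 4.12 (cv2) and the standard library are available. Lean on these libraries where they do the work, as an engineer would, in place of code of your own. Each camera call takes 0.05 s, during which the arm holds its last target. There are 200 camera calls.

## Working session

There is one attempt and no reset: what is moved stays moved. The work goes in short steps, Python scripts to look and compute and a shell command to move; the robot and the scene stay as the last step left them, time stands still between calls to the robot, and variables do not carry over. Pictures are saved under pics/ and viewed, at most 12 in all, crops included, and the job is handed in when it is done.

```bash
ls; mkdir -p pics
cat > h.py <<'E'
import numpy as np, cv2
from plant import env
from scipy.spatial.transform import Rotation as R
def rot(p):
    r=np.array(p["rotation"],float)
    return r if r.shape==(3,3) else R.from_quat(r).as_matrix()
def KD(p): return np.array([[p["fx"],0,p["cx"]],[0,p["fy"],p["cy"]],[0,0,1.]]),np.array(p["dist"],float)
def pts(p,mask=None,uv=None):
    """world points of the pixels by range_z"""
    if uv is None:
        v,u=np.nonzero(mask&(p["range_z"]>0)); uv=np.c_[u,v]
    uv=np.asarray(uv,float).reshape(-1,2)
    K,D=KD(p); n=cv2.undistortPoints(uv.reshape(-1,1,2),K,D).reshape(-1,2)
    z=p["range_z"][uv[:,1].astype(int),uv[:,0].astype(int)]
    return (np.c_[n,np.ones(len(n))]*z[:,None])@rot(p).T+np.array(p["xyz"])
def ray(p,uv):
    K,D=KD(p); n=cv2.undistortPoints(np.array(uv,float).reshape(-1,1,2),K,D).reshape(-1,2)
    return np.array(p["xyz"],float),np.c_[n,np.ones(len(n))]@rot(p).T
def atz(p,uv,z):
    o,d=ray(p,uv); return o+d*((z-o[2])/d[:,2])[:,None]
def proj(p,X):
    K,D=KD(p); r=rot(p).T; t=-r@np.array(p["xyz"],float)
    return cv2.projectPoints(np.array(X,float).reshape(-1,1,3),cv2.Rodrigues(r)[0],t,K,D)[0].reshape(-1,2)
def save(p,name): cv2.imwrite("pics/"+name,p["pixels"][:,:,::-1])
E
python3 - <<'E'
from h import *
np.set_printoptions(precision=1,suppress=True)
for c in ("top","side"):
    p=env.get_image(c); save(p,c+"0.png"); print(c,p["xyz"],rot(p).tolist(),p["fx"])
    for n in ("plate","base","mat","dish","slide_box","reagent"):
        for d in env.cut_out(p,n)[:3]:
            w=pts(p,d["mask"]); print(n,round(d["confidence"],2),np.array(d["uv"]),d["mask"].sum(),np.median(w,0),w.min(0),w.max(0))
print(env.get_obs())
E
```

```text
pics
top [ 456.7    0.3 1161.5] [[-0.005135806125459584, -0.9949626003849104, 0.10011517033266831], [-0.9999733976283638, 0.004591370657314432, -0.005667746560469922], [0.005179530000710322, -0.1001416154792035, -0.9949597124095967]] 528.7441735528599
plate 0.6 [315.3 292.7] 289 [456.   -5.9   8.6] [438.6 -27.6   1.6] [475.5  13.7  14. ]
plate 0.57 [457.3 265.4] 681 [ 515.1 -320.5   11.1] [ 486.5 -357.2   -4. ] [ 546.6 -289.2   19.8]
plate 0.55 [407.4 346.5] 303 [ 328.2 -203.8    8. ] [ 306.4 -224.6   -1.9] [ 347.8 -183.8   14.5]
base 0.79 [370.3 283. ] 6526 [ 488.8 -145.6   50.8] [ 371.2 -246.3   -2.8] [609.2 -59.7  59.9]
mat 0.81 [240. 261.] 4667 [519.7 148.8   4.1] [443.8  72.7  -3. ] [597.8 225.2  11.5]
dish 0.78 [315.9 163. ] 217 [740.5  -9.6  12. ] [722.5 -27.4   5.8] [758.7   8.2  18.5]
slide_box 0.85 [140.7 220.2] 2113 [611.  369.9  35.1] [555.8 312.4  -0.8] [666.4 446.5  42.5]
reagent 0.65 [480.7 200.9] 419 [ 646.4 -362.7   53. ] [ 629.6 -405.6   -4.6] [ 678.7 -348.2   84.7]
side [ 214.6 1006.8 1103.2] [[-0.9482108575593794, -0.21601823666254394, 0.23287827514757903], [-0.31
[... 582 characters left out ...]
5  -4.1] [594.9 224.7  11.3]
dish 0.58 [251.  243.9] 155 [735.   -9.3  10.7] [717.1 -41.6  -3.2] [756.1   7.8  18.9]
reagent 0.61 [361.5 222.5] 3812 [ 479.2 -117.6   49.2] [ 368.9 -290.8   -1.8] [599.3 -58.6  60.1]
reagent 0.53 [328.6 161.3] 353 [ 643.7 -361.6   40.1] [ 624.4 -464.2   -5.5] [ 688.1 -344.8   83. ]
{'t': 0.7, 'q': array([-1.3,  0.2,  1.6, -0. ,  1.3, -0.2]), 'qvel': array([-0.,  0., -0.,  0., -0.,  0.]), 'joint_efforts': array([ -0. , -41.6, -31.5,   0.1,   0. ,   0. ]), 'eef_pos': array([ 255.4, -597.7,  230.5]), 'orientation': array([ 1. ,  0.2, -0. ,  0. ]), 'ft_force': array([0.6, 0.5, 0.4]), 'moment': array([ 0., -0.,  0.]), 'grip_force': 0.0, 'width': 0.9984797729308397}
```

Run:
```python
import cv2
a=cv2.imread("pics/top0.png"); b=cv2.imread("pics/side0.png")
cv2.imwrite("pics/c0.png",cv2.resize(a[200:370,200:520],None,fx=2.5,fy=2.5,interpolation=2)) 
cv2.imwrite("pics/s0.png",cv2.resize(b[140:360,240:460],None,fx=2.7,fy=2.7,interpolation=2))
```

```text
(no output)
```

View pics/c0.png

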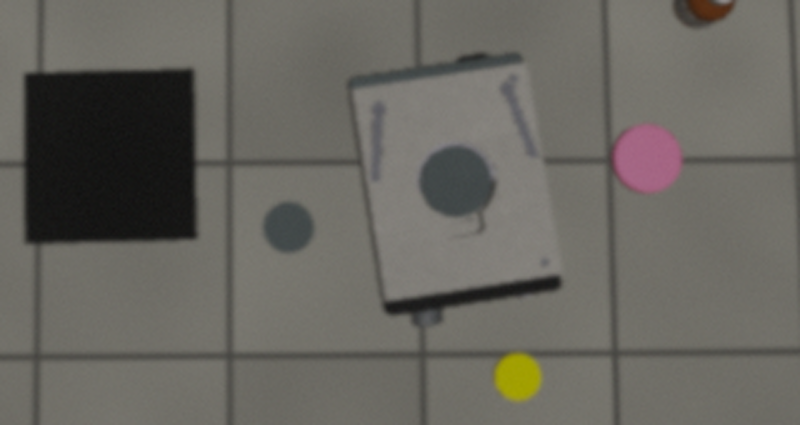

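View pics/s0.png

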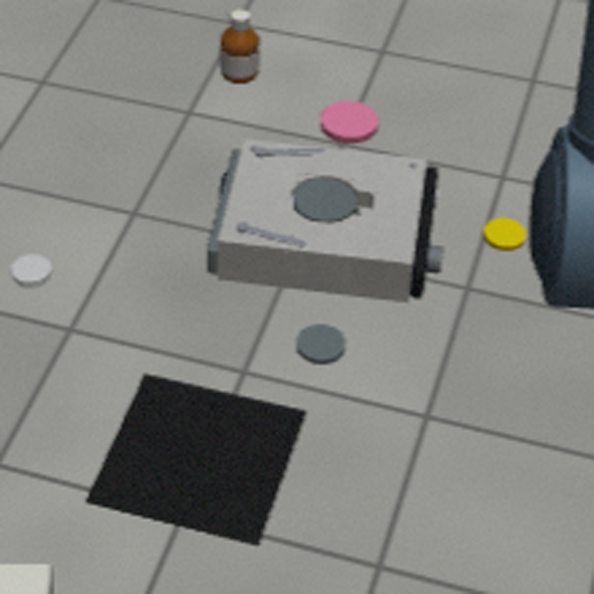

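The top view shows the grey plate in the base at about (382,272), with the cut-out below it (towards the robot). The small grey disc at (315,291) is a decoy. In the side view the plate is at (361,213) with the cut-out to its right. Next I'll measure them precisely.

```bash
cat > m.py <<'E'
from h import *
np.set_printoptions(precision=2,suppress=True)
def circ(w):
    A=np.c_[2*w[:,:2],np.ones(len(w))]; s=np.linalg.lstsq(A,(w[:,:2]**2).sum(1),rcond=None)[0]
    return s[:2],np.sqrt(s[2]+s[0]**2+s[1]**2)
C={}
for c in ("top","side"):
    p=env.get_image(c); v,u=np.mgrid[:480,:640]
    w=atz(p,np.c_[u.ravel(),v.ravel()],50).reshape(480,640,3)
    g=cv2.cvtColor(p["pixels"],cv2.COLOR_RGB2GRAY)
    near=np.hypot(w[...,0]-490,w[...,1]+146)<50
    dark=((g<(np.percentile(g[near],90)+np.percentile(g[near],10))/2)&near).astype(np.uint8)
    dark=cv2.morphologyEx(dark,cv2.MORPH_OPEN,np.ones((3,3)))
    cs=max(cv2.findContours(dark,0,1)[0],key=cv2.contourArea)[:,0]
    W=atz(p,cs,50); k=np.ones(len(W),bool)
    for _ in range(6):
        o,r=circ(W[k]); e=np.abs(np.hypot(*(W[:,:2]-o).T)-r); k=e<max(1.5,np.median(e)*1.5)
    far=W[np.hypot(*(W[:,:2]-o).T)>r+4][:,:2]
    print(c,"plate",o,r,k.sum(),"cut",len(far),far.mean(0) if len(far) else 0)
    C[c]=(p["xyz"],np.r_[o,50])
    m=max(env.cut_out(p,"base"),key=lambda d:d["confidence"])["mask"]
    X=pts(p,m); X=X[(X[:,2]>42)&(X[:,2]<60)]
    r=cv2.minAreaRect(X[:,:2].astype(np.float32)); print("rect",r,"z",np.median(X[:,2]))
    for n,z in (("mat",3),("dish",11)):
        m=env.cut_out(p,n)[0]["mask"].astype(np.uint8); cs=max(cv2.findContours(m,0,1)[0],key=cv2.contourArea)[:,0]
        print(n,cv2.minAreaRect(atz(p,cs,z)[:,:2].astype(np.float32)),np.median(pts(p,m>0)[:,2]))
# triangulate plate centre
P=[np.array(C[c][0],float) for c in C]; d=[C[c][1]-np.array(C[c][0],float) for c in C]; d=[x/np.linalg.norm(x) for x in d]
A=sum(np.eye(3)-np.outer(x,x) for x in d); b=sum((np.eye(3)-np.outer(x,x))@q for x,q in zip(d,P))
print("tri",np.linalg.solve(A,b))
E
python3 m.py
```

```text
top plate [ 494.69 -148.46] 29.301946548343363 67 cut 1 [ 484.29 -180.11]
rect ((488.81787109375, -149.0440673828125), (211.70277404785156, 150.7404022216797), 8.448559761047363) z 51.184499774858295
mat ((519.6934814453125, 149.10543823242188), (151.28289794921875, 148.53164672851562), 0.09270244091749191) 4.081902974944342
dish ((740.834716796875, -9.558025360107422), (34.8670654296875, 35.096900939941406), 45.250511169433594) 12.181076185037796
side plate [ 490.95 -152.34] 32.70968775716472 44 cut 10 [ 450.91 -164.35]
rect ((486.180908203125, -150.24868774414062), (207.32217407226562, 159.472900390625), 8.09402084350586) z 50.640038618714925
mat ((515.9611206054688, 146.2351837158203), (151.87950134277344, 153.29119873046875), 0.921735405921936) 3.6143069624530426
dish ((738.47314453125, -11.619802474975586), (35.72431945800781, 48.34812927246094), 22.47588539123535) 10.73193082877276
tri [ 492.39 -148.59   52.94]
```

Run:
```python
from h import *
o=env.get_obs(); print(o["orientation"],R.from_quat(o["orientation"]).as_matrix(),o["t"])
```

```text
[ 9.79686827e-01  2.00533586e-01  3.23117395e-06 -2.97520644e-05] [[ 9.19572562e-01  3.92920226e-01 -5.60149921e-06]
 [ 3.92920225e-01 -9.19572560e-01  5.95913289e-05]
 [ 1.82636534e-05 -5.69994933e-05 -9.99999998e-01]] 1.1
```

```bash
python3 -m inch '{"translation":[[0.393,0.823,0],[0.393,0.823,0],[0.393,0.823,0],[0.393,0.823,-0.1],[0.393,0.823,-0.2],[0.393,0.823,-0.2],[0.393,0.823,-0.3],[0.393,0.823,-0.3],[0.393,0.823,-0.3],[0,0,-0.5],[0,0,-0.45],[0,0,0]],"twist":[[0,0,-0.163],[0,0,-0.163],[0,0,-0.163],[0,0,-0.163],[0,0,-0.163],[0,0,-0.163],[0,0,-0.163],[0,0,-0.163],[0,0,-0.163],[0,0,0],[0,0,0],[0,0,0]],"jaw":[-1,-1,-1,-1,-1,-1,-1,-1,-1,-1,-1,-1]}'
python3 - <<'E'
from h import *
p=env.get_image("side"); save(p,"s1.png"); im=p["pixels"][140:300,270:450,::-1]
a=cv2.resize(im,None,fx=3,fy=3)
cv2.imwrite("pics/s1c.png",a)
e=env.get_obs()["eef_pos"]; print(proj(p,[[e[0],e[1],e[2]-25],[493.5,-149.5,50],[467.5,-153.3,50]]))
E
```

```text
t: 2.6
eef_pos: [466.2, -152.3, 87.7]
orientation: [0.997, 0.074, -0.002, -0.001]
ft_force: [-0.2, -0.8, 0.1]
width: 0.005
grip_force: 0.0
[[369.67232214 210.85062902]
 [359.10884654 213.79365807]
 [369.31523894 214.97042638]]
```

View pics/s1c.png

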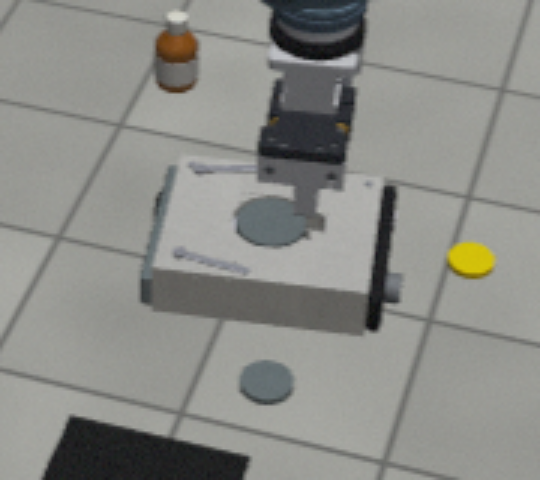

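The closed fingertips, at about (372,214) in the full image, are over the plate's edge at the cut-out. Now I press.

```bash
python3 -m inch '{"translation":[[0,0,-0.15],[0,0,-0.08],[0,0,-0.06],[0,0,-0.05],[0,0,-0.05],[0,0,-0.05],[0,0,0],[0,0,0]],"twist":[[0,0,0],[0,0,0],[0,0,0],[0,0,0],[0,0,0],[0,0,0],[0,0,0],[0,0,0]],"jaw":[-1,-1,-1,-1,-1,-1,-1,-1]}'
```

```text
t: 3.65
eef_pos: [467.7, -153.4, 63.2]
orientation: [0.997, 0.074, -0.0, 0.0]
ft_force: [-0.9, -0.3, 3.0]
width: 0.003
grip_force: 1.4
```

```bash
python3 -m inch '{"translation":[[0,0,-0.03],[0,0,-0.02],[0,0,0]],"twist":[[0,0,0],[0,0,0],[0,0,0]],"jaw":[-1,-1,-1]}'
python3 -m inch '{"translation":[[0,0,0.3],[0,0,0.7],[0,0,1],[-0.8,0,0.5],[-0.9,0,0],[-0.5,0,0],[0,0,0]],"twist":[[0,0,0],[0,0,0],[0,0,0],[0,0,0],[0,0,0],[0,0,0],[0,0,0]],"jaw":[-1,-1,-1,-1,-1,-1,-1]}'
cat > look.py <<'E'
import sys
from h import *
n=sys.argv[1]
a=env.get_image("side"); b=env.get_image("top"); x=[]
for p,c in ((a,(493,-149,50)),(b,(493,-149,50))):
    u,v=proj(p,[c])[0].astype(int); x.append(cv2.resize(p["pixels"][v-50:v+50,u-50:u+50,::-1],None,fx=4,fy=4,interpolation=2))
cv2.imwrite("pics/"+n,np.hstack(x))
np.savez("/tmp/look.npz",**{k+s:np.array(p[k]) for p,s in((a,"_s"),(b,"_t")) for k in ("range_z","pixels")})
ex=np.array([-np.cos(np.radians(8.4)),-np.sin(np.radians(8.4))]);ey=np.array([-ex[1],ex[0]])
for p in (a,b):
    for d in env.cut_out(p,"plate"):
        w=pts(p,d["mask"]); m=np.median(w,0)
        if np.hypot(*(m[:2]-[493,-149]))<60:
            l=np.c_[(w[:,:2]-[493.5,-149.5])@ex,(w[:,:2]-[493.5,-149.5])@ey,w[:,2]]
            c=l.mean(0); s=np.linalg.svd(l-c)[2][2]; s*=np.sign(s[2]); print(d["confidence"],d["uv"],len(l),"local c",c.round(1),"n",s.round(2),"tilt",np.degrees(np.arccos(s[2])).round(1), np.percentile(l,[3,97],axis=0).round(1).tolist())
E
python3 look.py l1.png
```

```text
t: 4.03
eef_pos: [468.3, -153.6, 62.1]
orientation: [0.997, 0.074, 0.0, 0.0]
ft_force: [-7.1, 2.9, 18.0]
width: 0.007
grip_force: 7.9
t: 4.9
eef_pos: [334.9, -153.3, 209.8]
orientation: [0.997, 0.073, 0.001, 0.0]
ft_force: [-0.0, 0.0, 0.7]
width: 0.004
grip_force: 0.0
0.51 [360.9, 212.1] 198 local c [ 9.   0.2 51.8] n [ 0.74 -0.03  0.67] tilt 47.8 [[-6.4, -24.4, 32.9], [26.3, 28.3, 67.2]]
0.6 [380.6, 273.4] 501 local c [ 7.5 -1.1 49.1] n [ 0.73 -0.01  0.68] tilt 47.0 [[-11.7, -27.8, 26.0], [27.6, 25.4, 67.7]]
```

View pics/l1.png

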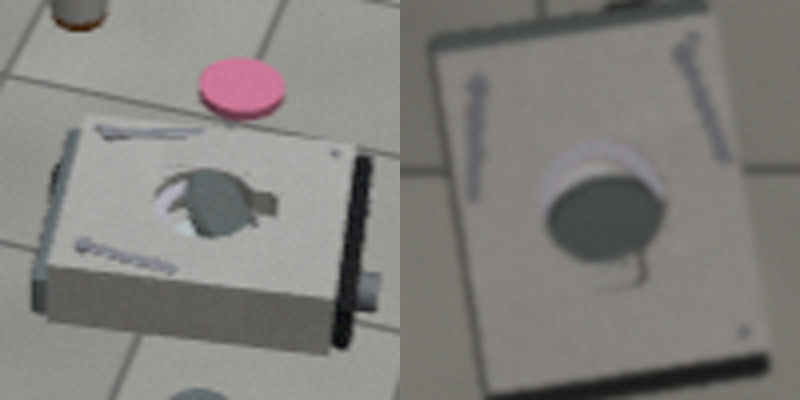

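The plate is tipped about 47°, with its raised edge on the far side at about (370,…) in the full view. The pocket gap is visible behind it. Next I work out the pinch pose.

```bash
cat > go.py <<'E'
from h import *
np.set_printoptions(precision=3,suppress=True)
PSI=np.radians(188.4); EX=np.array([np.cos(PSI),np.sin(PSI),0]);EY=np.array([-EX[1],EX[0],0]);EZ=np.array([0,0,1.]);AX=np.array([493.5,-149.5,0])
def W(l): return AX+l[0]*EX+l[1]*EY+l[2]*EZ
def plan(tip,Rt,off=25):
    """tip world, Rt target matrix -> shift (units 60mm) and twist (10deg units)"""
    o=env.get_obs(); Rc=R.from_quat(o["orientation"])
    d=(tip-off*Rt[:,2]-o["eef_pos"])/60; r=(R.from_matrix(Rt)*Rc.inv()).as_rotvec(degrees=True)/10
    print("shift",d,"rows",np.abs(d).max(),"twist",r,"q",o["q"],"t",o["t"])
def tool(el,s=1):
    """tool z along local (cos el,0,-sin el); tool y = s*normal"""
    c,n=np.cos(np.radians(el)),np.sin(np.radians(el))
    z=c*EX-n*EZ; y=s*(n*EX+c*EZ); return np.c_[np.cross(y,z),y,z]
E
python3 - <<'E'
from go import *
for s in (1,-1):
    T=tool(57,s); print(s); plan(W([-8.2,0,58.5])-50*T[:,2],T); plan(W([-8.2,0,58.5]),T)
    plan(W([-8.2,0,100]),tool(90,s))
# fingertip check: lowest gripper points in depth vs. known tip
e=env.get_obs()["eef_pos"]
for c in("top","side"):
    p=env.get_image(c); v,u=np.mgrid[:480,:640]; X=pts(p,p["range_z"]>0)
    k=(np.hypot(*(X[:,:2]-e[:2]).T)<35)&(X[:,2]>e[2]-60)&(X[:,2]<e[2]+40); Y=X[k]
    if len(Y): print(c,len(Y),"min z",np.sort(Y[:,2])[:8],"tip z",e[2]-25, Y[Y[:,2]<e[2]+15].mean(0),e)
E
```

```text
1
shift [ 3.428  0.184 -1.478] rows 3.4278888050682763 twist [-2.938  2.179 -8.737] q [-0.738 -0.472  2.251  0.     1.363  0.685] t 5.1
shift [ 2.979  0.118 -2.177] rows 2.9788918644082534 twist [-2.938  2.179 -8.737] q [-0.738 -0.472  2.251  0.     1.363  0.685] t 5.1
shift [ 2.754  0.085 -1.418] rows 2.754393394078242 twist [-0.001  0.001 -9.01 ] q [-0.738 -0.472  2.251  0.     1.363  0.685] t 5.1
-1
shift [ 3.428  0.184 -1.478] rows 3.4278888050682763 twist [2.176 2.936 8.719] q [-0.738 -0.472  2.251  0.     1.363  0.685] t 5.1
shift [ 2.979  0.118 -2.177] rows 2.9788918644082534 twist [2.176 2.936 8.719] q [-0.738 -0.472  2.251  0.     1.363  0.685] t 5.1
shift [ 2.754  0.085 -1.418] rows 2.754393394078242 twist [-0.001 -0.001  8.99 ] q [-0.738 -0.472  2.251  0.     1.363  0.685] t 5.1
side 114 min z [189.564 191.884 192.836 192.858 193.147 193.88  194.121 195.161] tip z 185.0914762061419 [ 334.242 -144.181  209.507] [ 336.348 -153.395  210.091]
```

```bash
python3 -m inch '{"translation":[[0.343,0.018,0],[0.343,0.018,0],[0.343,0.018,0],[0.343,0.018,0],[0.343,0.018,0],[0.343,0.018,0],[0.343,0.018,-0.37],[0.343,0.018,-0.37],[0.343,0.018,-0.37],[0.343,0.018,-0.37],[0,0,0],[0,0,0]],"twist":[[0.2176,0.2936,0.8719],[0.2176,0.2936,0.8719],[0.2176,0.2936,0.8719],[0.2176,0.2936,0.8719],[0.2176,0.2936,0.8719],[0.2176,0.2936,0.8719],[0.2176,0.2936,0.8719],[0.2176,0.2936,0.8719],[0.2176,0.2936,0.8719],[0.2176,0.2936,0.8719],[0,0,0],[0,0,0]],"jaw":[-0.574,-0.574,-0.574,-0.574,-0.574,-0.574,-0.574,-0.574,-0.574,-0.574,-0.574,-0.574]}'
python3 - <<'E'
from go import *
T=tool(57,-1); plan(W([-8.2,0,58.5])-50*T[:,2],T); plan(W([-8.2,0,58.5]),T)
p=env.get_image("side"); e=env.get_obs()["eef_pos"]; Rm=R.from_quat(env.get_obs()["orientation"]).as_matrix()
u,v=proj(p,[W([0,0,80])])[0].astype(int)
cv2.imwrite("pics/l2.png",cv2.resize(p["pixels"][v-60:v+40,u-60:u+60,::-1],None,fx=6,fy=6,interpolation=2))
tips=[e+25*Rm[:,2]+s*Rm[:,1]*10 for s in(1,-1)]
print((proj(p,tips+[W([-12.4,0,71.4]),W([-19.7,0,64.6]),W([27,0,28])])-[u-60,v-60])*6)
E
```

```text
t: 6.7
eef_pos: [541.5, -142.5, 121.5]
orientation: [0.627, 0.725, -0.215, -0.185]
ft_force: [0.2, -0.5, 0.3]
width: 0.212
grip_force: 0.0
shift [ 0.008  0.003 -0.002] rows 0.008344937600130227 twist [0.006 0.004 0.011] q [-0.342  0.491  1.532 -0.259  1.636 -0.435] t 6.7
shift [-0.441 -0.064 -0.701] rows 0.7007950211496862 twist [0.006 0.004 0.011] q [-0.342  0.491  1.532 -0.259  1.636 -0.435] t 6.7
[[262.886 324.863]
 [303.311 309.449]
 [333.7   377.63 ]
 [316.058 387.798]
 [420.835 464.151]]
```

View pics/l2.png

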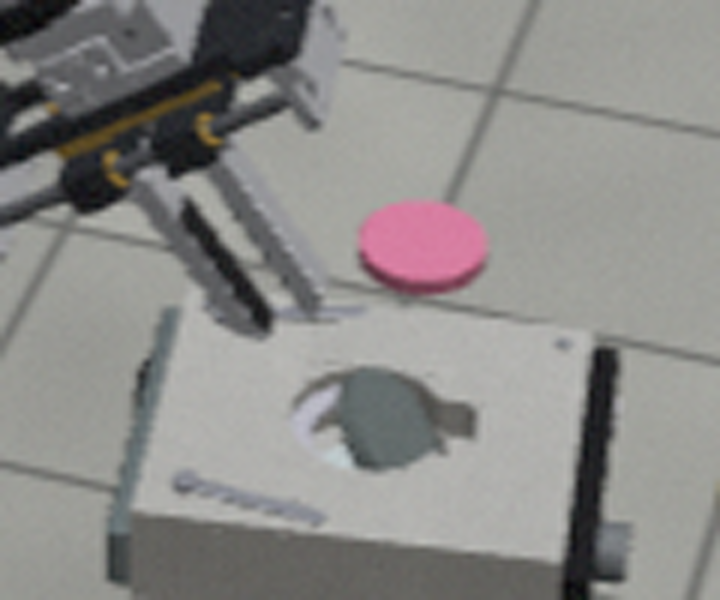

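Fingertips are at about (268,328) and (310,315) in the crop, and the plate's raised rim is near (345,375). That is lined up within about 2 mm. I'll move in along the tool axis.

```bash
python3 -m inch '{"translation":[[-0.15,-0.022,-0.23],[-0.15,-0.022,-0.23],[-0.1,-0.015,-0.15],[-0.06,-0.008,-0.09],[0,0,0],[0,0,0]],"twist":[[0,0,0],[0,0,0],[0,0,0],[0,0,0],[0,0,0],[0,0,0]],"jaw":[-0.574,-0.574,-0.574,-0.574,-0.574,-0.574]}'
```

```text
t: 7.5
eef_pos: [514.3, -146.7, 79.6]
orientation: [0.627, 0.726, -0.215, -0.185]
ft_force: [0.3, -0.2, 0.7]
width: 0.21
grip_force: 0.0
```

No contact yet, so I close the jaws.

```bash
python3 -m inch '{"translation":[[0,0,0],[0,0,0],[0,0,0],[0,0,0],[0,0,0]],"twist":[[0,0,0],[0,0,0],[0,0,0],[0,0,0],[0,0,0]],"jaw":[-1,-1,-1,-1,-1]}'; python3 look.py l3.png
```

```text
t: 8.12
eef_pos: [514.0, -146.6, 79.5]
orientation: [0.627, 0.726, -0.215, -0.185]
ft_force: [-0.5, -0.1, 2.6]
width: 0.102
grip_force: 29.7
0.62 [363.1, 213.0] 177 local c [ 9.3 -0.4 50.5] n [0.77 0.01 0.63] tilt 50.7 [[-7.2, -24.6, 30.7], [25.6, 28.8, 67.4]]
```

View pics/l3.png

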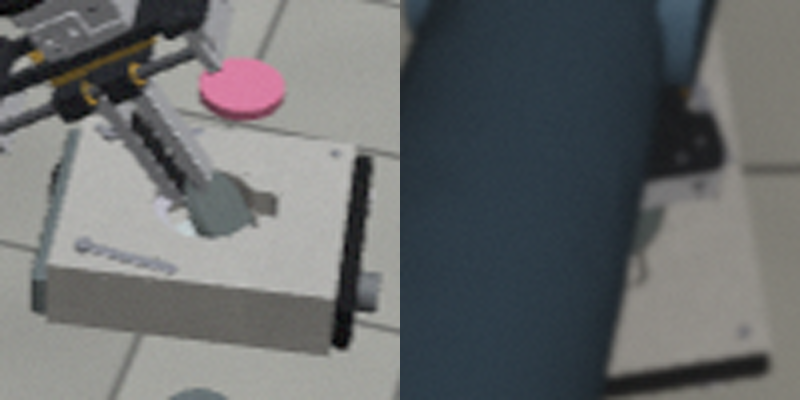

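The plate is pinched, with the width matching its thickness. Next is to withdraw along the plate plane and then lift.

```bash
python3 -m inch '{"translation":[[0.06,0.01,0.1],[0.12,0.02,0.2],[0.15,0.022,0.25],[0.15,0.022,0.25],[0,0,0.6],[0,0,0.8],[0,0,0]],"twist":[[0,0,0],[0,0,0],[0,0,0],[0,0,0],[0,0,0],[0,0,0],[0,0,0]],"jaw":[-1,-1,-1,-1,-1,-1,-1]}'
python3 - <<'E'
from go import *
# laydown: tool elevation 130 in a frame whose -x' runs radially out from robot at mat
for s in (-1,):
    T=tool(128,s); print(T)
    plan(np.array([520,150,120.]),T)
p=env.get_image("top"); q=env.get_image("side"); 
for p in(p,q):
    for d in env.cut_out(p,"plate")[:3]:
        w=pts(p,d["mask"]); c=w.mean(0); n=np.linalg.svd(w-c)[2][2]; print(d["uv"],d["confidence"],len(w),c,n)
E
```

```text
t: 9.2
eef_pos: [545.4, -142.8, 216.6]
orientation: [0.628, 0.726, -0.213, -0.181]
ft_force: [-0.4, -0.2, -1.8]
width: 0.098
grip_force: 29.3
[[-0.146  0.78   0.609]
 [ 0.989  0.115  0.09 ]
 [ 0.     0.616 -0.788]]
shift [-0.678  4.842 -1.281] rows 4.8423532791194175 twist [ 1.055 -6.97   0.019] q [-0.34   0.386  1.483 -0.264  1.776 -0.473] t 9.2
[456.5, 264.2] 0.94 610 [ 514.803 -320.493   11.177] [-0.003  0.01   1.   ]
[408.1, 347.3] 0.62 287 [ 327.744 -203.09     8.014] [-0.004 -0.009 -1.   ]
[401.0, 258.5] 0.57 97 [ 514.073 -166.986  177.415] [-0.563 -0.796  0.221]
[359.4, 266.6] 0.57 220 [452.998  -7.6     7.7  ] [ 0.001 -0.024 -1.   ]
[370.0, 186.5] 0.55 300 [ 507.282 -317.371   11.328] [-0.082  0.474 -0.877]
[352.8, 175.1] 0.54 272 [ 509.727 -142.096  177.721] [-0.811 -0.345  0.472]
```

```bash
python3 -c "
from go import *
plan(np.array([522,150,110.]),tool(138,-1))"
```

```text
shift [-0.64   4.818 -1.386] rows 4.81775134781401 twist [ 1.179 -8.026 -0.002] q [-0.341  0.392  1.491 -0.263  1.774 -0.473] t 9.4
```

```bash
python3 -m inch '{"translation":[[-0.064,0.482,0],[-0.064,0.482,0],[-0.064,0.482,0],[-0.064,0.482,-0.1],[-0.064,0.482,-0.2],[-0.064,0.482,-0.2],[-0.064,0.482,-0.2],[-0.064,0.482,-0.2],[-0.064,0.482,-0.2],[-0.064,0.482,-0.286],[0,0,0],[0,0,0]],"twist":[[0.118,-0.803,0],[0.118,-0.803,0],[0.118,-0.803,0],[0.118,-0.803,0],[0.118,-0.803,0],[0.118,-0.803,0],[0.118,-0.803,0],[0.118,-0.803,0],[0.118,-0.803,0],[0.118,-0.803,0],[0,0,0],[0,0,0]],"jaw":[-1,-1,-1,-1,-1,-1,-1,-1,-1,-1,-1,-1]}'
cat > pl.py <<'E'
import sys
from go import *
plan(np.array([522,150,38.]),tool(138,-1))
p=env.get_image("side")
u,v=proj(p,[[515,150,40]])[0].astype(int)
cv2.imwrite("pics/"+sys.argv[1],cv2.resize(p["pixels"][v-60:v+40,u-60:u+60,::-1],None,fx=5,fy=5,interpolation=2))
for c,p in (("s",p),("t",env.get_image("top"))):
    for d in env.cut_out(p,"plate"):
        w=pts(p,d["mask"]); m=np.median(w,0)
        if np.hypot(m[0]-520,m[1]-150)<90: print(c,d["confidence"],d["uv"],len(w),m,np.percentile(w,[3,97],axis=0))
E
python3 pl.py l4.png
```

```text
t: 10.9
eef_pos: [502.5, 140.1, 137.2]
orientation: [0.597, 0.695, 0.307, 0.259]
ft_force: [-0.5, -0.4, -0.5]
width: 0.101
grip_force: 29.8
shift [ 0.019  0.119 -1.374] rows 1.374452538836889 twist [-0.028 -0.074 -0.044] q [-0.008 -0.304  2.447  0.608  0.217 -0.702] t 10.9
s 0.71 [305.3, 275.1] 313 [534.095 150.337 107.295] [[511.649 120.191  89.497]
 [555.091 172.732 128.215]]
t 0.74 [239.1, 246.9] 474 [540.452 145.157 107.371] [[521.09  118.862  90.096]
 [559.785 171.918 126.318]]
```

View pics/l4.png

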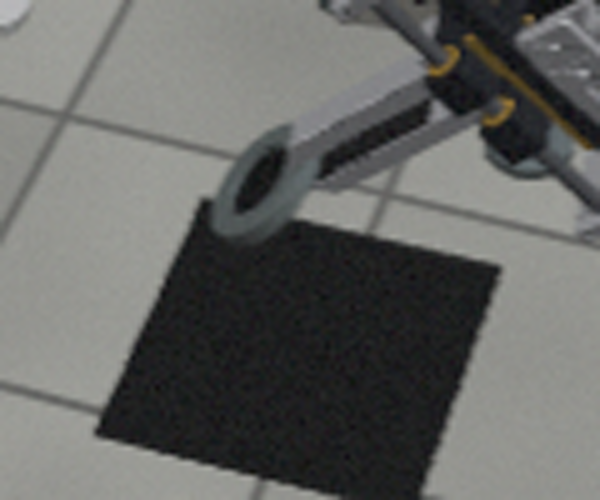

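The plate is held recess up at about (258,190) in the crop, above the mat's far part. Joint 5 is near its limit, so I'll use a slightly steeper tool, further out.

```bash
python3 -c "
from go import *
plan(np.array([540,150,58.]),tool(130,-1))"
```

```text
shift [ 0.347  0.13  -1.019] rows 1.0191694905649966 twist [-0.149  0.729 -0.037] q [-0.008 -0.304  2.446  0.609  0.217 -0.703] t 11.1
```

```bash
python3 -m inch '{"translation":[[0.17,0.06,0],[0.17,0.06,0],[0,0,-0.35],[0,0,-0.35],[0,0,-0.3],[0,0,0]],"twist":[[-0.07,0.36,-0.02],[-0.07,0.36,-0.02],[0,0,0],[0,0,0],[0,0,0],[0,0,0]],"jaw":[-1,-1,-1,-1,-1,-1]}'
python3 -c "
from go import *
plan(np.array([540,150,42.]),tool(130,-1))
p=env.get_image('top')
for d in env.cut_out(p,'plate'):
    w=pts(p,d['mask']); print(d['uv'],w.mean(0),np.percentile(w,[2,98],axis=0)[:,2])"
```

```text
t: 11.85
eef_pos: [522.2, 145.4, 81.2]
orientation: [0.615, 0.712, 0.258, 0.219]
ft_force: [0.7, -1.1, -0.4]
width: 0.101
grip_force: 29.8
shift [ 0.032  0.038 -0.334] rows 0.3341693761630291 twist [-0.022 -0.049 -0.01 ] q [ 0.021 -0.074  2.338  0.418  0.209 -0.505] t 11.85
[456.9, 264.5] [ 514.917 -321.23    10.976] [ 3.339 15.63 ]
[317.0, 290.5] [457.294  -8.276   8.467] [ 3.535 12.762]
[240.8, 237.8] [560.634 146.429  40.9  ] [27.159 59.986]
[409.3, 350.0] [ 326.949 -203.053    7.773] [ 1.241 12.487]
```

```bash
python3 -m inch '{"translation":[[0,0,0.05],[0,0,0],[0,0,-0.1],[0,0,-0.1],[0,0,0]],"twist":[[-0.1,0.5,0],[-0.1,0.5,0],[0,0,0],[0,0,0],[0,0,0]],"jaw":[-1,-1,-1,-1,-1]}'
python3 -c "
from go import *
o=env.get_obs();print(o['q'],R.from_quat(o['orientation']).as_matrix()[:,2])"
```

```text
t: 12.58
eef_pos: [522.8, 145.9, 73.7]
orientation: [0.63, 0.733, 0.193, 0.168]
ft_force: [-5.7, -0.8, 10.0]
width: 0.102
grip_force: 30.1
[ 0.039 -0.022  2.245  0.13   0.406 -0.217] [ 0.49   0.07  -0.869]
```

Light contact with the mat. Opening wide will let the lower finger lay the plate down.

```bash
python3 -m inch '{"translation":[[0,0,0.02],[0,0,0],[0,0,0],[0,0,0],[0,0,0],[0,0,0],[0,0,0],[0,0,0]],"twist":[[0,0,0],[0,0,0],[0,0,0],[0,0,0],[0,0,0],[0,0,0],[0,0,0],[0,0,0]],"jaw":[-0.6,-0.4,-0.2,0,0.3,0.6,1,1]}'
python3 pl.py l5.png
```

```text
t: 13.58
eef_pos: [522.2, 145.9, 74.1]
orientation: [0.631, 0.733, 0.192, 0.167]
ft_force: [0.5, -0.7, 0.6]
width: 0.889
grip_force: 0.0
shift [-0.31   0.024 -0.323] rows 0.32281367772911135 twist [ 0.294 -1.83  -0.011] q [ 0.039 -0.024  2.245  0.128  0.412 -0.216] t 13.575
s 0.18 [318.2, 316.9] 2662 [512.896 163.975   3.637] [[445.366  76.518  -0.669]
 [586.587 218.599   8.159]]
t 0.81 [249.2, 260.3] 191 [519.473 132.772  13.172] [[504.168 119.61    9.27 ]
 [541.138 171.622  17.673]]
```

View pics/l5.png

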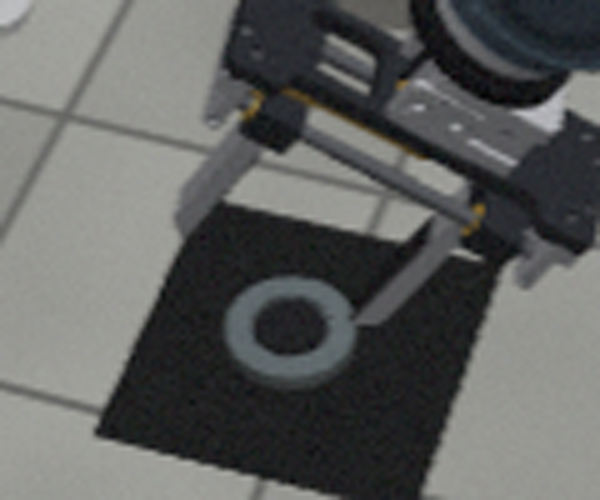

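The plate lies recess up on the mat at crop (290,325), and the near fingertip is just clear of it at (370,320). I'll retreat, straighten up and measure.

```bash
python3 -m inch '{"translation":[[-0.2,-0.03,0.2],[-0.25,-0.04,0.44],[-0.25,-0.04,0.44],[0,0,0.5],[0,0,0.4],[-0.5,-0.5,0],[-0.8,-0.8,0],[-0.8,-0.8,0],[0,0,0]],"twist":[[0,0,0],[0,0,0],[0,0,0],[-0.1,0.7,0],[-0.1,0.7,0],[-0.1,0.7,0],[-0.11,0.7,0],[0,0,0],[0,0,0]],"jaw":[1,1,1,1,1,1,1,1,1]}'
cat > fl.py <<'E'
from go import *
def ring(p,c0,z,rr=45):
    v,u=np.mgrid[:480,:640]; w=atz(p,np.c_[u.ravel(),v.ravel()],z).reshape(480,640,3)
    near=np.hypot(w[...,0]-c0[0],w[...,1]-c0[1])<rr
    return w,near
def fit(W,r0=None):
    from scipy.optimize import least_squares
    f=lambda s:np.hypot(W[:,0]-s[0],W[:,1]-s[1])-s[2]
    return least_squares(f,[*np.median(W[:,:2],0),30],loss="soft_l1",f_scale=1).x
def plate_on_mat():
    out=[]
    for c in("top","side"):
        p=env.get_image(c); w,near=ring(p,(520,145),13,70)
        g=cv2.cvtColor(p["pixels"],cv2.COLOR_RGB2GRAY); m=((g>60)&near).astype(np.uint8)
        n,l,st,_=cv2.connectedComponentsWithStats(m); 
        best=[]
        for d in env.cut_out(p,"plate"):
            mm=d["mask"].astype(np.uint8); X=np.median(pts(p,d["mask"]),0)
            if np.hypot(X[0]-520,X[1]-145)<60:
                cs=max(cv2.findContours(mm,0,1)[0],key=cv2.contourArea)[:,0]
                print(c,d["confidence"],"fit z13",fit(atz(p,cs,13)),"depth med",X,"range z",np.percentile(pts(p,d["mask"])[:,2],[5,95]))
        k=[i for i in range(1,n) if 200>st[i,4]>30 or st[i,4]>=200]
        for i in k:
            cs=max(cv2.findContours((l==i).astype(np.uint8),0,1)[0],key=cv2.contourArea)[:,0]; s=fit(atz(p,cs,13))
            if 20<s[2]<40: print(c,"thr",st[i,4],s)
if __name__=="__main__":
    plate_on_mat(); plan(np.array([520,145,100.]),tool(90,-1))
E
python3 fl.py
```

```text
t: 14.9
eef_pos: [360.3, 19.1, 192.6]
orientation: [0.654, 0.756, 0.007, 0.008]
ft_force: [0.9, -0.1, -0.4]
width: 0.996
grip_force: 0.0
top 0.58 fit z13 [526.453 146.557  28.7  ] depth med [526.034 146.266  13.228] range z [ 8.773 17.13 ]
top thr 272 [527.015 145.861  26.989]
side 0.8 fit z13 [522.078 145.918  30.591] depth med [522.587 145.111  12.422] range z [ 6.675 16.441]
side thr 312 [524.213 144.308  29.761]
shift [ 2.627  2.061 -1.134] rows 2.6272088613220044 twist [-0.009  0.117 -0.027] q [-0.262 -0.493  2.296  0.007  1.319 -0.415] t 15.1
```

```bash
python3 -m inch '{"translation":[[0.54,0.416,0],[0.54,0.416,0],[0.54,0.416,-0.2],[0.54,0.416,-0.4],[0.54,0.416,-0.534],[0,0,-0.6],[0,0,-0.6],[0,0,-0.33],[0,0,0],[0,0,0]],"twist":[[0,0.06,-0.015],[0,0.06,-0.015],[0,0,0],[0,0,0],[0,0,0],[0,0,0],[0,0,0],[0,0,0],[0,0,0],[0,0,0]],"jaw":[1,1,1,1,1,1,1,1,1,1]}'
python3 -m inch '{"translation":[[0,0,0],[0,0,0],[0,0,0],[0,0,0],[0,0,0],[0,0,0]],"twist":[[0,0,0],[0,0,0],[0,0,0],[0,0,0],[0,0,0],[0,0,0]],"jaw":[0.1,0.1,0.1,0.1,0.1,0.1]}'
```

```text
t: 16.35
eef_pos: [524.1, 146.6, 32.9]
orientation: [0.653, 0.757, 0.0, -0.001]
ft_force: [-0.0, 0.4, -0.2]
width: 1.005
grip_force: 0.0
t: 17.1
eef_pos: [524.0, 145.6, 33.3]
orientation: [0.654, 0.756, 0.0, -0.001]
ft_force: [0.4, -0.3, 1.8]
width: 0.617
grip_force: 30.0
```

```bash
python3 -m inch '{"translation":[[0,0,0],[0,0,0],[0,0,0],[0,0,0.5],[0,0,0],[0,0,0],[0,0,0],[0,0,0],[0,0,0],[0,0,0],[0,0,0],[0,0,0]],"twist":[[0,0,0],[0,0,0],[0,0,0],[0,0,-1],[0,0,-1],[0,0,-1],[0,0,-1],[0,0,-1],[0,0,-1],[0,0,-1],[0,0,-1],[0,0,-1]],"jaw":[1,1,1,1,1,1,1,1,1,1,1,1]}'
python3 -m inch '{"translation":[[0,0,0],[0,0,-0.25],[0,0,-0.25],[0,0,0]],"twist":[[0,0,0],[0,0,0],[0,0,0],[0,0,0]],"jaw":[1,1,1,1]}'
python3 -m inch '{"translation":[[0,0,0],[0,0,0],[0,0,0],[0,0,0],[0,0,0],[0,0,0]],"twist":[[0,0,0],[0,0,0],[0,0,0],[0,0,0],[0,0,0],[0,0,0]],"jaw":[0.1,0.1,0.1,0.1,0.1,0.1]}'
```

```text
t: 18.6
eef_pos: [523.6, 145.7, 62.8]
orientation: [0.998, 0.07, 0.001, -0.0]
ft_force: [0.1, 0.3, 0.8]
width: 1.0
grip_force: 0.0
t: 19.1
eef_pos: [522.0, 145.5, 30.7]
orientation: [0.997, 0.073, -0.001, -0.0]
ft_force: [-0.3, 1.3, 0.0]
width: 1.0
grip_force: 0.0
t: 19.85
eef_pos: [524.0, 145.7, 33.3]
orientation: [0.997, 0.072, 0.001, -0.0]
ft_force: [-0.1, 0.6, 2.3]
width: 0.618
grip_force: 30.0
```

Gripped both ways, so the plate is centred at the TCP. I'll lift it, then measure the empty pocket.

```bash
python3 -m inch '{"translation":[[0,0,0.5],[0,0,1],[0,0,1],[0,0,0]],"twist":[[0,0,0],[0,0,0],[0,0,0],[0,0,0]],"jaw":[0.1,0.1,0.1,0.1]}'
python3 - <<'E'
from fl import *
from scipy.ndimage import gaussian_filter
vis=[]
for c in("top","side"):
    p=env.get_image(c); w,near=ring(p,AX,50,55)
    # hole by depth: ray point deeper than the top plane
    v,u=np.mgrid[:480,:640]; X=pts(p,uv=np.c_[u.ravel(),v.ravel()]).reshape(480,640,3)
    m=((X[...,2]<44.5)&near&(p["range_z"]>0)).astype(np.uint8); m=cv2.medianBlur(m,3)
    cs=max(cv2.findContours(m,0,1)[0],key=cv2.contourArea)[:,0]
    E=atz(p,cs,50); l=np.c_[(E-AX)@EX,(E-AX)@EY]; k=l[:,0]<18
    s=fit(E[k]); print(c,"hole fit",s,len(k),k.sum(),"local",(np.r_[s[:2],0]-AX)@EX,(np.r_[s[:2],0]-AX)@EY)
    print(" cut y range",l[~k].round(1)[np.argsort(l[~k][:,0])][-6:].tolist())
    a,b=proj(p,[AX+50*EZ])[0].astype(int); vis.append(cv2.resize(p["pixels"][b-35:b+35,a-35:a+35,::-1],(390,390),interpolation=2))
    im=vis[-1]; f=390/70
    for r,col in ((33,(0,0,255)),):
        th=np.linspace(0,6.28,60); q=proj(p,[AX+50*EZ+r*(np.cos(t)*EX+np.sin(t)*EY) for t in th])
        for x in q: cv2.circle(im,tuple(((x-[a-35,b-35]+.5)*f).astype(int).tolist()),1,col,-1)
    for d in env.cut_out(p,"plate"):
        Y=pts(p,d["mask"]); Y_=np.median(Y,0)
        if np.hypot(Y_[0]-524,Y_[1]-146)<60: print("held",d["confidence"],Y_,len(Y))
cv2.imwrite("pics/l6.png",np.hstack(vis)); print(env.get_obs()["eef_pos"],env.get_obs()["width"])
E
```

```text
t: 20.35
eef_pos: [527.1, 146.0, 188.7]
orientation: [0.997, 0.073, 0.006, -0.0]
ft_force: [-0.7, 0.6, -1.1]
width: 0.623
grip_force: 30.0
top hole fit [ 494.545 -148.151   31.964] 98 62 local -1.2308884092072974 -1.1813878135646694
 cut y range [[43.5, -10.1], [43.7, 4.7], [43.8, -8.0], [44.0, 6.8], [44.2, -6.0], [44.3, 8.9]]
side hole fit [ 493.121 -149.153   28.071] 69 41 local 0.32466768585120925 -0.3988011122483861
 cut y range [[44.8, 10.9], [46.5, -4.4], [46.9, -8.2], [47.8, 7.5], [48.2, 3.6], [48.6, -0.2]]
held 0.53 [506.214 149.024 161.799] 236
[522.254 145.556 180.556] 0.6205530998052078
```

View pics/l6.png

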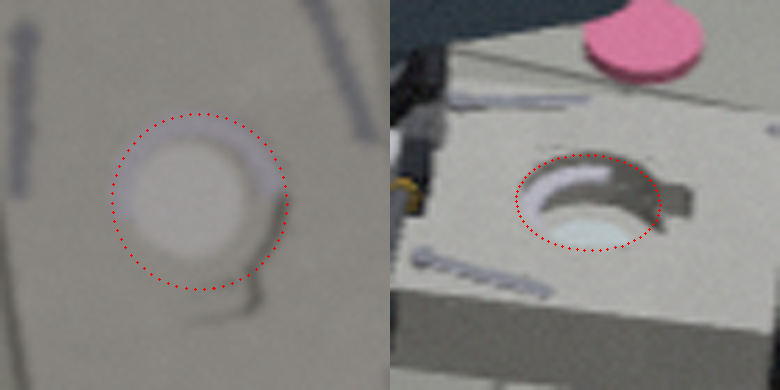

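The red predicted pocket rim, 66 mm about (493.5,-149.5), sits on the hole's edge in both views: top (200,200), side (588,202). I'm going there.

```bash
python3 -c "
from go import *
c,s=np.cos(np.radians(8.4)),np.sin(np.radians(8.4))
T=np.c_[-EX,-EY*-1*-1,-EZ]; T=np.c_[-EX,EY,-EZ]; print(np.linalg.det(T))
for i in range(3):
    env.get_image('top'); plan(W([-0.7,0,80]),T)"
```

```text
1.0
shift [-0.468 -4.916 -1.257] rows 4.915546830112352 twist [-0.003 -0.018  0.01 ] q [0.062 0.047 1.874 0.001 1.224 1.488] t 20.6
shift [-0.47  -4.916 -1.259] rows 4.915590996474168 twist [-0.003 -0.017  0.01 ] q [0.062 0.047 1.874 0.001 1.224 1.488] t 20.65
shift [-0.474 -4.916 -1.264] rows 4.916157936619382 twist [-0.003 -0.013  0.01 ] q [0.062 0.047 1.874 0.001 1.224 1.488] t 20.7
```

```bash
python3 -m inch '{"translation":[[-0.052,-0.546,0],[-0.052,-0.546,0],[-0.052,-0.546,0],[-0.052,-0.546,0],[-0.052,-0.546,-0.1],[-0.052,-0.546,-0.2],[-0.052,-0.546,-0.3],[-0.052,-0.546,-0.3],[-0.052,-0.546,-0.36],[0,0,0],[0,0,0],[0,0,0]],"twist":[[0,0,0],[0,0,0],[0,0,0],[0,0,0],[0,0,0],[0,0,0],[0,0,0],[0,0,0],[0,0,0],[0,0,0],[0,0,0],[0,0,0]],"jaw":[0.1,0.1,0.1,0.1,0.1,0.1,0.1,0.1,0.1,0.1,0.1,0.1]}'
python3 - <<'E'
from fl import *
T=np.c_[-EX,EY,-EZ]; env.get_image("side"); env.get_image("side")
p=env.get_image("side"); plan(W([-0.7,0,54]),T)
u,v=proj(p,[W([0,0,65])])[0].astype(int)
cv2.imwrite("pics/l7.png",cv2.resize(p["pixels"][v-40:v+40,u-50:u+50,::-1],None,fx=6,fy=6,interpolation=2))
for z in (84,85):
    for d in env.cut_out(p,"plate"):
        Y=pts(p,d["mask"]); m=np.median(Y,0)
        if np.hypot(*(m-AX)[:2])<70: print(d["confidence"],m,len(Y))
E
```

```text
t: 22.2
eef_pos: [496.2, -148.4, 108.0]
orientation: [0.997, 0.073, 0.001, -0.0]
ft_force: [-0.1, -0.2, -1.1]
width: 0.621
grip_force: 30.0
shift [-0.032 -0.013 -0.482] rows 0.48207410808289286 twist [-0.002  0.013  0.002] q [-0.511  0.086  1.98   0.002  1.073  0.913] t 22.35
0.63 [ 483.037 -146.646   87.241] 178
0.63 [ 483.037 -146.646   87.241] 178
```

View pics/l7.png

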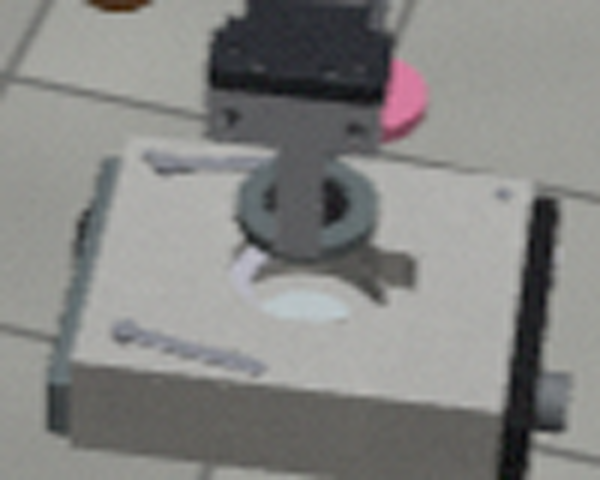

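The plate is level in the grip at crop (308,208), directly over the pocket centred near (307,275). I'll lower it gently.

```bash
python3 -m inch '{"translation":[[-0.03,-0.013,-0.25],[0,0,-0.15],[0,0,-0.08],[0,0,-0.03],[0,0,-0.02],[0,0,0],[0,0,0]],"twist":[[0,0,0],[0,0,0],[0,0,0],[0,0,0],[0,0,0],[0,0,0],[0,0,0]],"jaw":[0.1,0.1,0.1,0.1,0.1,0.1,0.1]}'
```

```text
t: 23.32
eef_pos: [494.1, -150.1, 75.8]
orientation: [0.997, 0.072, 0.001, -0.0]
ft_force: [-0.7, 0.6, -1.3]
width: 0.622
grip_force: 30.0
```

It's inside the pocket mouth with no contact. Releasing.

```bash
python3 -m inch '{"translation":[[0,0,0],[0,0,0],[0,0,0],[0,0,0.5],[0,0,1],[-0.5,0,1],[-0.9,0,0],[-0.9,0,0],[-0.5,0,0],[0,0,0]],"twist":[[0,0,0],[0,0,0],[0,0,0],[0,0,0],[0,0,0],[0,0,0],[0,0,0],[0,0,0],[0,0,0],[0,0,0]],"jaw":[0.6,0.6,0.6,0.6,0.6,0.6,0.6,0.6,0.6,0.6]}'; python3 look.py l8.png
```

```text
t: 24.58
eef_pos: [327.2, -150.1, 221.6]
orientation: [0.997, 0.071, 0.001, 0.0]
ft_force: [-0.1, -0.5, 0.1]
width: 0.8
grip_force: 0.0
0.78 [358.1, 210.9] 282 local c [ 2.9  1.6 49.9] n [0.01 0.03 1.  ] tilt 1.7 [[-21.9, -24.4, 44.6], [28.4, 28.1, 54.7]]
0.9 [380.7, 272.0] 643 local c [-0.6 -0.5 50.1] n [ 0.02 -0.01  1.  ] tilt 1.4 [[-26.3, -26.6, 45.4], [25.0, 25.9, 54.8]]
```

View pics/l8.png

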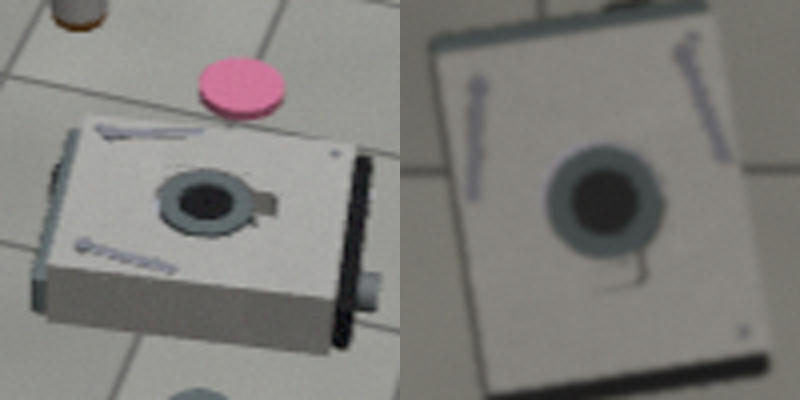

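The plate lies recess up in the pocket, at (207,202) in the side crop and (605,200) in the top crop, and looks flush. One numeric check against the base plane, and of the bystanders, before handing in.

Run:
```python
from fl import *
for c in("top","side"):
    P=[env.get_image(c) for _ in range(4)]; p=P[0]; p["range_z"]=np.median([q["range_z"] for q in P],0).astype(np.float32)
    v,u=np.mgrid[:480,:640]; X=pts(p,uv=np.c_[u.ravel(),v.ravel()]); l=np.c_[(X-AX)@EX,(X-AX)@EY,X[:,2]]; r=np.hypot(l[:,0],l[:,1])
    for n,k in (("base",(r>40)&(r<65)&~((l[:,0]>0)&(abs(l[:,1])<22))),("ring",(r>20)&(r<28.5))):
        k&=abs(l[:,2]-50)<8; a=l[k]; s=np.linalg.lstsq(np.c_[a[:,:2],np.ones(len(a))],a[:,2],rcond=None)[0]; print(c,n,len(a),"slope deg",np.degrees(s[:2]),"z",s[2])
    for n in ("dish","slide_box","reagent"):
        d=env.cut_out(P[-1],n)[:1]
        if d: print(n,d[0]["uv"],np.median(pts(P[-1],d[0]["mask"]),0))
```

```text
top base 1609 slope deg [0.012 0.046] z 51.358246797419916
top ring 294 slope deg [ 0.153 -0.154] z 51.34147639919043
dish [316.6, 161.4] [740.813 -11.688  12.121]
slide_box [139.3, 218.5] [609.51  370.065  34.982]
reagent [480.3, 199.8] [ 646.738 -363.23    51.631]
side base 710 slope deg [0.003 0.01 ] z 50.973611785639314
side ring 143 slope deg [0.759 0.54 ] z 50.40002349442842
dish [252.8, 243.0] [737.039 -10.877  11.335]
slide_box [233.1, 371.0] [604.708 382.789  34.035]
reagent [329.4, 159.7] [ 642.15  -359.821   43.575]
```

It's flush and level, and the bystanders haven't moved.

```bash
python3 -c "
from plant import env
print(env.close_job())"
```

```text
the job is handed in; nothing more can be done
None
```

The stage plate is turned over and back in its pocket, recess up and measured flush and level with the base top; the dish, slide box and bottle were not moved, and the job is handed in after about 25 s of robot time (the hand-in returned no verdict).

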